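# Make up two gift trays of preserves

### The job

Make up the two wooden gift trays from the stock on the counter: the three-compartment breakfast tray gets the biscuit tin, the hexagonal honey jar and one small jam jar, and the two-compartment jam tray gets the tall jam jar and the other small jam jar. Stand each piece upright on the floor of the one compartment that is sized for it, setting it down without dropping or tipping it. Leave the clip-top terrine jar, the sugar dredger and the ramekin standing where they are.

Things in the scene. Friction and masses are not known exactly. Their poses are not given: they have to be found in the camera images.
- breakfast_tray: Loose plywood gift tray, 0.7 kg, 92 mm (x) by 276 mm (y); sides and dividers 5 mm thick, 24 mm high; floor 6 mm thick. Three compartments in a row along y, each 82 mm long in x: 108 mm wide centred at y = -79 mm (tin), 88 mm wide at y = +24 mm (honey jar), 60 mm wide at y = +103 mm (small jar). Origin: centre of underside, z up. Its y lies within 15 degrees of world y.
- jam_tray: Loose tray of the same make, 92 mm (x) by 157 mm (y), sides 5 mm thick, 24 mm high, floor 6 mm thick, 0.7 kg. Two compartments, each 82 mm long in x: 82 mm wide in y centred at y = -32.5 mm (tall jar) and 60 mm wide centred at y = +43.5 mm (small jar). Origin: centre of underside, z up. Its y lies within 15 degrees of world y.
- tall_jar: Tall jam jar: round, dark jam with a paper band and gold screw lid, body 64 mm in diameter up to 68 mm height, lid 60 mm in diameter, 86 mm high overall, about 0.4 kg. Origin: centre of the underside, z up its axis. Starts upright on the counter.
- honey_jar: Amber hexagonal honey jar: body 62 mm across flats (72 mm across corners), 46 mm high, paper band; round shoulder and gold lid 54 mm in diameter above, 70 mm high overall, about 0.3 kg. Origin: centre of underside, z up; two flats face its +x and -x, corners point along +y and -y. It fits its compartment with its axes along the tray's. Starts upright.
- small_jar_1: Small jam jar: round, 44 mm in diameter up to 38 mm height, 42 mm gold lid above, 56 mm high overall, dark jam with a paper band, 0.12 kg. Origin: centre of the underside, z up. Starts upright. The two small jars are alike and either may go in either tray.
- small_jar_2: The other small jam jar, the same as small_jar_1 in every way.
- biscuit_tin: Biscuit tin: plain bright metal rectangular tin with a paper band, 52 mm along its x, 92 mm along its y, 60 mm high, about 0.18 kg. Origin: centre of the underside, z up. Its long (y) side goes along the tray's y. Starts upright.
- terrine_jar: Bystander, to be left alone: squat clip-top terrine jar, 86 mm in diameter, 70 mm high, with orange rubber ring, greenish glass lid and wire clip reaching 49 mm from its axis. Origin: centre of the underside, z up.
- sugar_dredger: Bystander, to be left alone: round metal sugar dredger, 64 mm in diameter, 89 mm high with a perforated dome top and a wire handle that reaches 56 mm from its axis along its +y. Origin: centre of the underside, z up.
- ramekin: Bystander, to be left alone: empty white porcelain ramekin, 84 mm across the rim, 45 mm high. Origin: centre of the underside, z up.

How it is judged (in metres and radians):
At the end, for the whole second after the job is handed in: Tin, honey jar and one small jar are in the breakfast tray, the tall jar and the other small jar in the jam tray: each within the play of the compartment sized for it (8 to 19 mm, plus 3 mm), on the tray floor within 5 mm, upright within 0.1 rad, released and at rest (x of biscuit_tin in the frame of breakfast_tray between -0.018 and 0.018 m and y of biscuit_tin in the frame of breakfast_tray between -0.09 and -0.068 m and z of biscuit_tin in the frame of breakfast_tray between 0.002 and 0.011 m and angle between each of biscuit_tin, honey_jar, tall_jar's own z axis and vertical below 0.1 rad and x of honey_jar in the frame of breakfast_tray between -0.014 and 0.014 m and y of honey_jar in the frame of breakfast_tray between 0.012 and 0.036 m and z of honey_jar in the frame of breakfast_tray between 0.002 and 0.011 m and x of tall_jar in the frame of jam_tray between -0.012 and 0.012 m and y of tall_jar in the frame of jam_tray between -0.0445 and -0.0205 m and z of tall_jar in the frame of jam_tray between 0.002 and 0.011 m and ((x of small_jar_1 in the frame of breakfast_tray between -0.021 and 0.021 m and y of small_jar_1 in the frame of breakfast_tray between 0.092 and 0.114 m and z of small_jar_1 in the frame of breakfast_tray between 0.002 and 0.011 m and angle between each of small_jar_1, small_jar_2's own z axis and vertical below 0.1 rad and x of small_jar_2 in the frame of jam_tray between -0.021 and 0.021 m and y of small_jar_2 in the frame of jam_tray between 0.0325 and 0.0545 m and z of small_jar_2 in the frame of jam_tray between 0.002 and 0.011 m) or (x of small_jar_2 in the frame of breakfast_tray between -0.021 and 0.021 m and y of small_jar_2 in the frame of breakfast_tray between 0.092 and 0.114 m and z of small_jar_2 in the frame of breakfast_tray between 0.002 and 0.011 m and angle between each of small_jar_2, small_jar_1's own z axis and vertical below 0.1 rad and x of small_jar_1 in the frame of jam_tray between -0.021 and 0.021 m and y of small_jar_1 in the frame of jam_tray between 0.0325 and 0.0545 m and z of small_jar_1 in the frame of jam_tray between 0.002 and 0.011 m)) and linear speed of each of tall_jar, honey_jar, small_jar_1, small_jar_2, biscuit_tin below 0.02 m/s); the robot touches nothing.
It fails at once if a jar or the tin was dropped (let go and falling faster than 0.6 m/s, a fall of about 2 cm) ((linear speed of tall_jar above 0.6 m/s and contact force between the fingers and tall_jar below 0.05 N) or (linear speed of honey_jar above 0.6 m/s and contact force between the fingers and honey_jar below 0.05 N) or (linear speed of small_jar_1 above 0.6 m/s and contact force between the fingers and small_jar_1 below 0.05 N) or (linear speed of small_jar_2 above 0.6 m/s and contact force between the fingers and small_jar_2 below 0.05 N) or (linear speed of biscuit_tin above 0.6 m/s and contact force between the fingers and biscuit_tin below 0.05 N)).
It fails at once if a jar or the tin was tipped by more than 0.6 rad (angle between any of tall_jar, honey_jar, small_jar_1, small_jar_2, biscuit_tin's own z axis and vertical above 0.6 rad).
It fails at once if the terrine jar, dredger or ramekin was shifted by more than 30 mm or tipped by more than 0.4 rad (distance of any of terrine_jar, sugar_dredger, ramekin from where it was at the start of the episode above 0.03 m or angle between any of terrine_jar, sugar_dredger, ramekin's own z axis and vertical above 0.4 rad).
It also fails if it takes over 128 s, if anything falls off the work surface, if the arm or the gripper's body presses on something with over 40 N, if the wrist force passes 120 N, or if a joint passes its speed limit or range.

### The arm

A 6-joint arm with a two-finger parallel gripper is mounted at the origin on the work surface. World frame = base frame: x ahead of the robot, y to its left, z up, the work surface at z = 0. Lengths are in m, angles in degrees, forces in N, time in s.
With the tool pointing down it reaches from about 0.325 to 0.775 m from the base axis. Payload 5.5 kg.
Tool frame: the origin (TCP) lies at the very end of the fingers, on their centre line; the grasp point (between the pads) lies r.tcp_to_grasp behind it (r.tcp_to_grasp is the distance from the TCP to the grasp point, in m); z points along the fingers, y is the line along which they close (so a half turn about z gives the same grasp; the last joint's range is limited). The gripper opens to 88 mm and grips with 3 to 60 N. Pads are 20 mm wide; open, the fingers measure 115 mm over their backs; the gripper's body (75 mm by 178 mm) begins 61 mm behind the grasp point.
Start: joints at [64.418, 5.22, 70.514, -0, 104.267, -3.249], TCP at [0.228, 0.555, 0.223] pointing down, gripper open.
Joint ranges: [-164.24, 164.24], [-49.07, 125.15], [9.68, 141.18], [-86.29, 266.29], [3.28, 154.24], [-151.56, 151.56]. Speed limits (degrees/s): [147.25, 147.25, 172.46, 180, 180, 180].

### API

Orientations are given as a 3x3 rotation matrix whose columns are the frame's x, y, z axes.
In Python, from rig import r, capture, camera_params gives the robot as it stands.
- The arm moves only by the tool play_rows, never from a script. Its argument "moves" is a list of rows, each a list of 4 numbers: the shift along the tool's x, y, z in mm, then the turn about the tool's z in rad. In form: [[dx, dy, dz, spin], ...]. A call has 1 to 20 rows; each row shifts and turns the commanded pose from where the row before left it, along the tool's axes as they then stand; what a row does not reach is not made up. A row lasts 1/12 s, in which the tool goes at most 41.7 mm and 7.16 degrees, less where a joint would pass 70% of its speed; a pose out of reach is approached as far as the arm can. A call is refused whole if a number of a shift passes 41.7 or a number of a turn 0.125, either way. A call with a gripper value outside its range is refused whole. "grip" is the closure, from 0 (fully open) to 1 (shut), set as the call begins (left out, the last holds). The fingers move at their own pace and stop on an object; "force" is the grip in N (left out, the last holds). Time passes only in rows, so rows that do not move let the fingers close. It gives the time, the measured TCP pose, the force, the opening and the grip force at its end, in the units of the state.
- r.get_state(): the state, without advancing time (a new reading comes with each control period).
- capture(name): name is "side" or "top"; returns the picture (480x640x3 uint8, red, green, blue); there is no depth.
- camera_params(name): a dict with "fx", "fy", "cx", "cy" (pixels), "rvec" (rotation vector, rad) and "tvec" (3), from world to camera coordinates, as OpenCV has them. Camera axes: x right, y down, z forward; pixel columns grow to the right and rows downward; lengths in m; the calibration is good to about 2 mm. A picture is of the moment at which its call begins. camera_params takes no time and is no camera call.
- r.sign_off(): hands the job in; it is judged then, once.
The state is a dict: "time": time; "joint_pos": joint angles; "joint_vel": joint speeds; "effort": joint torques, N m; "tool_pos": TCP position; "eef_rot": TCP orientation; "force": force on the tool from outside, world axes, zero at the start; "moment": the same for the moment, N m; "grip_width": finger opening in m; "grasp_force": force on a finger pad.
Only numpy, scipy, OpenCV 4.12 (cv2) and the standard library are available. Lean on these libraries where they do the work, as an engineer would, in place of code of your own. Each camera call takes 0.05 s, during which the arm holds its last target. There are 200 camera calls.

## Working session

There is one attempt and no reset: what is moved stays moved. The work goes in short steps, Python scripts to look and compute and a tool call to move; the robot and the scene stay as the last step left them, time stands still between calls to the robot, and variables do not carry over. Pictures are saved under pics/ and viewed, at most 14 in all, crops included, and the job is handed in when it is done.

Besides the shell and the picture viewer there is one more tool, called after "Call:" as a command line: name --pt "numbers of a row" for each row, then --argument value for the rest. play_rows: Moves the arm, as the interface text tells. Its arguments: {"type":"object","properties":{"moves":{"type":"array"},"grip":{"type":"number"},"force":{"type":"number"}},"required":["moves"]}

```bash
ls; mkdir -p pics
python3 - <<'E'
from rig import r,capture,camera_params
import cv2
for n in("top","side"):
    cv2.imwrite(f"pics/{n}0.png",capture(n)[:,:,::-1]); print(n,camera_params(n))
s=r.get_state();print(s,r.tcp_to_grasp)
E
```

```text
pics
top {'fx': 534.1122201001975, 'fy': 534.1122201001975, 'cx': 315.16887415601917, 'cy': 232.66111973339576, 'rvec': array([ 2.10866655, -2.10290133,  0.23389883]), 'tvec': array([-1.07124218e-03,  5.42700628e-01,  1.28576955e+00])}
side {'fx': 499.64487067431224, 'fy': 499.64487067431224, 'cx': 310.46943962789925, 'cy': 242.3381941457631, 'rvec': array([ 2.0585426 , -0.50392837,  0.2886314 ]), 'tvec': array([-0.47135058,  0.1619808 ,  0.98691349])}
{'time': 0.1, 'joint_pos': array([ 6.44166356e+01,  5.25985567e+00,  7.05733177e+01, -2.68242230e-04,
        1.04265591e+02, -3.24801577e+00]), 'joint_vel': array([ 0.07798054, -0.12771374, -0.18368887, -0.00110315, -0.07444027,
        0.106339  ]), 'effort': array([ 1.21695772e-03, -4.47857594e+01, -4.07569635e+01,  6.99912105e-02,
        2.84548762e-02, -1.03904638e-04]), 'tool_pos': array([0.22790474, 0.55476066, 0.22162523]), 'eef_rot': array([[-9.24974965e-01,  3.80027322e-01, -7.40271745e-04],
       [ 3.80028032e-01,  9.24973660e-01, -1.55672566e-03],
       [ 9.31335832e-05, -1.72125627e-03, -9.99998514e-01]]), 'force': array([-0.28014738,  0.23784195, -0.59572099]), 'moment': array([ 0.0034284 , -0.01031022,  0.01205333]), 'grasp_force': 0.0, 'grip_width': 0.08762521191067636} 0.0187
```

View pics/top0.png

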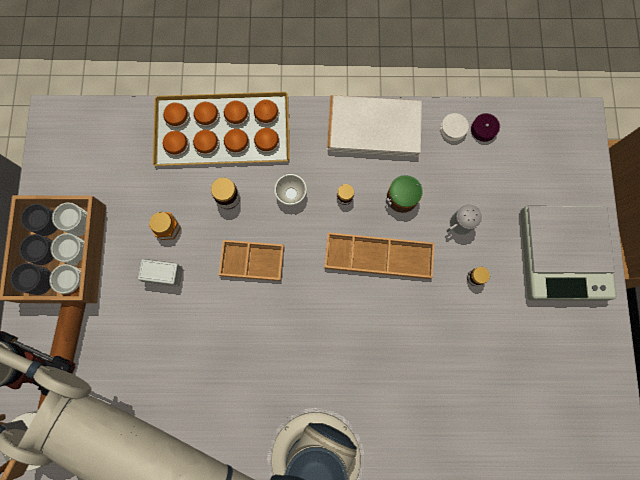

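View pics/side0.png

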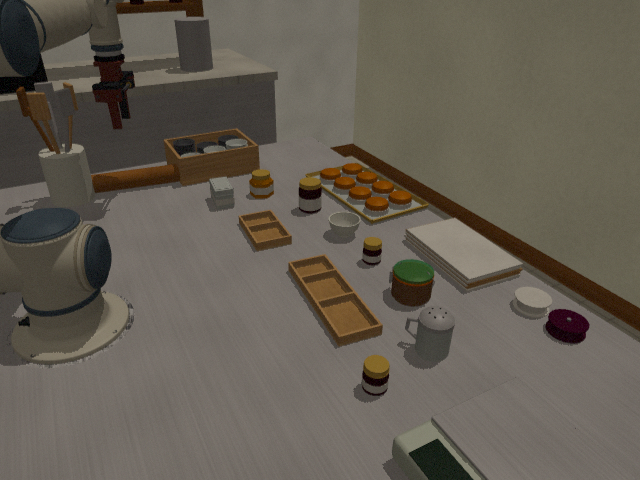

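The top view has +y to the left and +x up. Visible there:
- Tin at about (159,272), honey jar (163,225), tall jar (224,192).
- Small jars at (345,193) and (479,275).
- Jam tray at (252,260), breakfast tray (380,257).
- Ramekin at (291,191), terrine jar (405,193), dredger (468,217).

Next I'll enlarge the view and segment it.

```bash
cat > h.py <<'E'
import cv2,numpy as np
from rig import r,capture,camera_params
def cam(n):
    p=camera_params(n);R=cv2.Rodrigues(p['rvec'])[0];K=np.array([[p['fx'],0,p['cx']],[0,p['fy'],p['cy']],[0,0,1]])
    return K,R,p['tvec']
def unproj(n,uv,z):
    K,R,t=cam(n);uv=np.atleast_2d(uv).astype(float)
    d=(R.T@np.linalg.inv(K)@np.c_[uv,np.ones(len(uv))].T).T;c=-R.T@t
    return c+d*((z-c[2])/d[:,2])[:,None]
def proj(n,P):
    K,R,t=cam(n);return cv2.projectPoints(np.atleast_2d(P).astype(float),R,t,K,None)[0][:,0]
E
python3 - <<'E'
from h import *
K,R,t=cam("top");print("cam",-R.T@t)
im=cv2.imread("pics/top0.png");hsv=cv2.cvtColor(im,cv2.COLOR_BGR2HSV)
for n,(u,v) in dict(tin=(155,268),honey=(160,220),wood=(250,262),lid=(480,275),lid2=(345,192),tall=(223,187),bg=(300,320)).items(): print(n,hsv[v,u])
cv2.imwrite("pics/c1.png",cv2.resize(im[165:305,130:330],None,fx=4,fy=4,interpolation=cv2.INTER_CUBIC))
cv2.imwrite("pics/c2.png",cv2.resize(im[165:305,315:515],None,fx=4,fy=4,interpolation=cv2.INTER_CUBIC))
E
```

```text
cam [0.24915147 0.00180702 1.37318926]
tin [ 40  15 202]
honey [ 20 148 201]
wood [ 15 150 168]
lid [ 20 154 190]
lid2 [ 20 141 210]
tall [ 20 137 210]
bg [ 15  22 159]
```

View pics/c1.png

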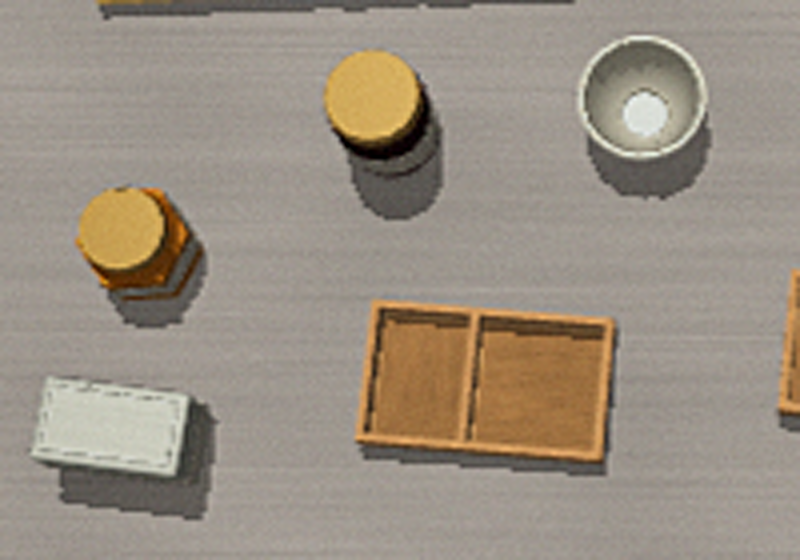

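View pics/c2.png

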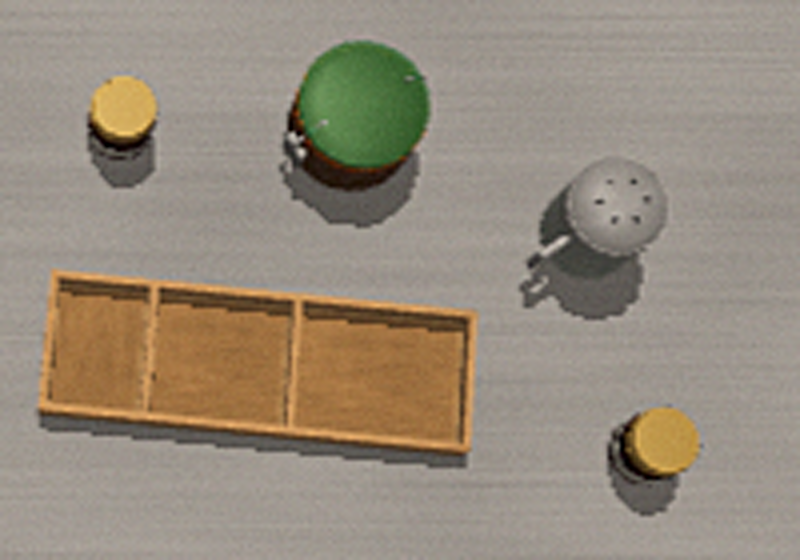

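c1 shows the jam tray with its small compartment on the left (+y), plus the tin, honey jar and tall jar. c2 shows the breakfast tray with its small compartment on the left, and the two small jars. I'll compute poses from the lid segments and the tray and tin corners read off the crops.

```bash
cat > meas.py <<'E'
from h import *
def lids(im):
    hsv=cv2.cvtColor(im,cv2.COLOR_RGB2HSV);return cv2.inRange(hsv,(17,100,150),(24,200,255))
E
python3 - <<'E'
from meas import *
im=cv2.imread("pics/top0.png")[:,:,::-1].copy();m=lids(im)
for n,(u,v),z,d in (("honey",(160,222),.07,54),("tall",(223,189),.086,60),("s1",(345,192),.056,42),("s2",(480,275),.056,42)):
    q=m.copy();k=np.zeros_like(m);cv2.circle(k,(u,v),16,255,-1);q&=k
    N,l,st,c=cv2.connectedComponentsWithStats(q);i=1+st[1:,4].argmax()
    # enclosing circle
    cc=st[i,:2]+(st[i,2:4]-1)/2.;p=unproj("top",[c[i],cc],z)[:,:2]*1000
    print(n,st[i],p.round(1).tolist(),"expected px diam",d/1000*534/(1.373-z))
def tray(px,off,z,L,W):
    uv=(np.array(px)+.5)/4-.5+off;P=unproj("top",uv,z)[:,:2];M=np.array([[W/2,L/2],[W/2,-L/2],[-W/2,-L/2],[-W/2,L/2]])
    from scipy.optimize import least_squares
    f=lambda q:((M@np.array([[np.cos(q[2]),np.sin(q[2])],[-np.sin(q[2]),np.cos(q[2])]])+q[:2])-P).ravel()
    s=least_squares(f,[*P.mean(0),0]);print((s.x[:2]*1000).round(1),np.degrees(s.x[2]).round(2),"res mm",(s.fun*1000).round(1));return s.x
o1=np.array([130,165]);o2=np.array([315,165])
jt=tray([(375,299),(615,318),(603,461),(357,441)],o1,.024,.157,.092)
bt=tray([(53,270),(477,311),(470,453),(39,411)],o2,.024,.276,.092)
tn=tray([(46,376),(190,394),(178,476),(31,460)],o1,.06,.092,.052)
def pt(q,y): return ((q[:2]+y*np.array([-np.sin(q[2]),np.cos(q[2])]))*1000).round(1)
print("tin",pt(bt,-.079),"honey",pt(bt,.024),"small",pt(bt,.103),"tall",pt(jt,-.0325),"small",pt(jt,.0435))
E
```

```text
honey [149 212  22  20 335] [[567.9, 390.7], [568.0, 391.3]] expected px diam 22.130468150422104
tall [211 178  24  22 412] [[650.6, 234.3], [650.0, 233.8]] expected px diam 24.895104895104897
s1 [338 184  16  15 191] [[653.2, -77.4], [653.6, -77.3]] expected px diam 17.02961275626424
s2 [474 267  16  16 208] [[438.3, -412.5], [438.3, -413.2]] expected px diam 17.02961275626424
[480.1 163.2] -4.43 res mm [-0.3  0.7 -0.4 -0.8  0.4  0.1  0.2  0.1]
[ 493.  -164.7] -5.48 res mm [-0.2  0.8 -0.3 -0.7  0.2 -0.5  0.4  0.4]
[443.7 391.1] -6.24 res mm [-0.6  0.2  0.5 -1.  -0.1  0.3  0.3  0.5]
tin [ 485.5 -243.3] honey [ 495.3 -140.8] small [502.9 -62.2] tall [477.5 130.8] small [483.4 206.5]
```

Call:
play_rows --pt "0 0 0 0.1173" --pt "0 0 0 0.1173" --pt "0 0 0 0.1173" --pt "0 0 0 0.1173" --pt "0 0 0 0.1173" --pt "0 0 0 0.1173" --pt "0 0 0 0.1173" --pt "0 0 0 0.1173" --pt "0 0 0 0.1173" --pt "0 0 0 0.1173" --pt "0 0 0 0.1173" --pt "-15.5 25.8 0 0" --pt "-15.5 25.8 0 0" --pt "-15.5 25.8 0 0" --pt "-15.5 25.8 0 0" --pt "-15.5 25.8 0 0" --pt "-15.5 25.8 0 0" --pt "-15.5 25.8 0 0" --pt "-15.5 25.8 0 0" --pt "-15.5 25.8 0 0" --grip 0

```text
time: 1.77
tool_pos: [0.4445, 0.3898, 0.2221]
eef_rot: [[0.109, 0.994, -0.001], [0.994, -0.109, -0.001], [-0.001, -0.001, -1.0]]
force: [-0.1, 0.6, -0.1]
grip_width: 0.0881
grasp_force: 0.0
```

Call:
play_rows --pt "1.3 0 30 0" --pt "0 0 30 0" --pt "0 0 30 0" --pt "0 0 30 0" --pt "0 0 30 0" --pt "0 0 20 0" --pt "0 0 12 0" --pt "0 0 7 0" --pt "0 0 0 0"

```text
time: 2.52
tool_pos: [0.4431, 0.3918, 0.0322]
eef_rot: [[0.109, 0.994, -0.002], [0.994, -0.109, -0.002], [-0.002, -0.002, -1.0]]
force: [-0.9, -0.2, 0.8]
grip_width: 0.0876
grasp_force: 0.0
```

Call:
play_rows --pt "0 0 0 0" --pt "0 0 0 0" --pt "0 0 0 0" --pt "0 0 0 0" --pt "0 0 0 0" --pt "0 0 0 0" --pt "0 0 0 0" --pt "0 0 0 0" --grip 1 --force 20

```text
time: 3.18
tool_pos: [0.4439, 0.3925, 0.0342]
eef_rot: [[0.109, 0.994, 0.001], [0.994, -0.109, 0.001], [0.001, 0.001, -1.0]]
force: [-0.9, -0.1, 3.1]
grip_width: 0.0518
grasp_force: 19.9
```

Call:
play_rows --pt "0 0 -12 0" --pt "0 0 -25 0" --pt "0 0 -33 0" --pt "-31.4 5.5 0 -0.013" --pt "-31.4 5.5 0 0" --pt "-31.4 5.5 0 0" --pt "-31.4 5.5 0 0" --pt "-31.4 5.5 0 0" --pt "-31.4 5.5 0 0" --pt "-31.4 5.5 0 0" --pt "-31.4 5.5 0 0" --pt "-31.4 5.5 0 0" --pt "-31.4 5.5 0 0" --pt "-31.4 5.5 0 0" --pt "-31.4 5.5 0 0" --pt "-31.4 5.5 0 0" --pt "-31.4 5.5 0 0" --pt "-31.4 5.5 0 0" --pt "-31.4 5.5 0 0" --pt "-31.4 5.5 0 0"

```text
time: 4.85
tool_pos: [0.4846, -0.1496, 0.1039]
eef_rot: [[0.096, 0.995, -0.0], [0.995, -0.096, 0.0], [0.0, -0.0, -1.0]]
force: [-0.1, 0.4, -2.3]
grip_width: 0.0516
grasp_force: 20.0
```

Call:
play_rows --pt "-31.4 5.5 0 0" --pt "-31.4 5.5 0 0" --pt "-20 3.5 0 0" --pt "-11.4 2 0 0" --pt "0 0 0 0" --pt "0 0 0 0"

```text
time: 5.35
tool_pos: [0.4922, -0.243, 0.1034]
eef_rot: [[0.097, 0.995, -0.001], [0.995, -0.097, 0.001], [0.001, -0.001, -1.0]]
force: [0.5, 0.8, -1.9]
grip_width: 0.052
grasp_force: 20.0
```

Call:
play_rows --pt "0.4 -6.6 5 0" --pt "0 0 15 0" --pt "0 0 15 0" --pt "0 0 12 0" --pt "0 0 8 0" --pt "0 0 5 0" --pt "0 0 2 0" --pt "0 0 0 0" --pt "0 0 0 0"

```text
time: 6.1
tool_pos: [0.4863, -0.2425, 0.0423]
eef_rot: [[0.096, 0.995, 0.001], [0.995, -0.096, -0.001], [-0.0, 0.001, -1.0]]
force: [0.5, 0.2, -2.4]
grip_width: 0.0522
grasp_force: 20.0
```

Call:
play_rows --pt "0 0 1.5 0" --pt "0 0 1 0" --pt "0 0 0 0" --pt "0 0 0 0"

```text
time: 6.43
tool_pos: [0.4864, -0.2426, 0.0403]
eef_rot: [[0.096, 0.995, 0.001], [0.995, -0.096, -0.001], [-0.001, 0.002, -1.0]]
force: [-0.1, 1.1, 3.0]
grip_width: 0.0516
grasp_force: 20.0
```

Call:
play_rows --pt "0 0 0 0" --pt "0 0 0 0" --pt "0 0 0 0" --pt "0 0 0 0" --pt "0 0 0 0" --pt "0 0 0 0" --pt "0 0 -10 0" --pt "0 0 -30 0" --pt "0 0 -30 0" --pt "-29 -5.2 0 0" --pt "-29 -5.2 0 0" --pt "-29 -5.2 0 0" --pt "-29 -5.2 0 0" --pt "-29 -5.2 0 0" --pt "-29 -5.2 0 0" --pt "0 0 0 0" --pt "0 0 0 0" --grip 0

```text
time: 7.85
tool_pos: [0.4375, -0.4137, 0.1095]
eef_rot: [[0.099, 0.995, 0.0], [0.995, -0.099, 0.0], [0.0, 0.0, -1.0]]
force: [0.3, 0.1, 0.2]
grip_width: 0.0878
grasp_force: 0.0
```

Run:
```python
from h import *
im=capture("top");cv2.imwrite("pics/c3.png",cv2.resize(im[165:305,315:515,::-1],None,fx=4,fy=4,interpolation=cv2.INTER_CUBIC))
```

```text
(no output)
```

View pics/c3.png

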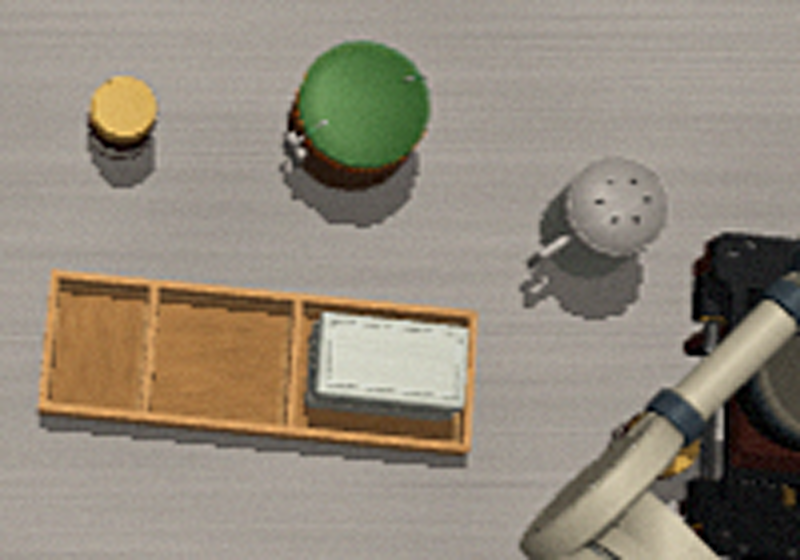

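The tin is standing in the right-hand compartment, its top at about (393,355) in the crop, and the tray hasn't moved. Next is small jar 2.

Call:
play_rows --pt "0.8 0.7 20 0" --pt "0 0 25 0" --pt "0 0 20 0" --pt "0 0 11 0" --pt "0 0 5 0" --pt "0 0 0 0"

```text
time: 8.4
tool_pos: [0.4389, -0.4107, 0.0273]
eef_rot: [[0.095, 0.995, -0.001], [0.995, -0.095, 0.001], [0.001, -0.001, -1.0]]
force: [0.1, 0.1, -0.3]
grip_width: 0.088
grasp_force: 0.0
```

Call:
play_rows --pt "0 0 0 0" --pt "0 0 0 0" --pt "0 0 0 0" --pt "0 0 0 0" --pt "0 0 0 0" --pt "0 0 0 0" --pt "0 0 0 0" --pt "0 0 0 0" --pt "0 0 0 0" --grip 1 --force 15

```text
time: 9.15
tool_pos: [0.4389, -0.4119, 0.0283]
eef_rot: [[0.096, 0.995, 0.0], [0.995, -0.096, -0.0], [-0.0, 0.0, -1.0]]
force: [-0.4, 0.3, 1.0]
grip_width: 0.0437
grasp_force: 15.0
```

Call:
play_rows --pt "0 0 -15 0" --pt "0 0 -35 0" --pt "0 0 -40 0" --pt "29.6 2.5 0 0" --pt "29.6 2.5 0 0" --pt "29.6 2.5 0 0" --pt "29.6 2.5 0 0" --pt "29.6 2.5 0 0" --pt "29.6 2.5 0 0" --pt "29.6 2.5 0 0" --pt "29.6 2.5 0 0" --pt "29.6 2.5 0 0" --pt "29.6 2.5 0 0" --pt "29.6 2.5 0 0" --pt "29.6 2.5 0 0" --pt "0 0 0 0" --pt "0 0 0 0"

```text
time: 10.57
tool_pos: [0.5029, -0.0599, 0.1178]
eef_rot: [[0.093, 0.996, -0.001], [0.996, -0.093, -0.0], [-0.0, -0.001, -1.0]]
force: [0.5, 0.3, -0.8]
grip_width: 0.0432
grasp_force: 15.0
```

Call:
play_rows --pt "-1.2 0 20 0" --pt "0 0 25 0" --pt "0 0 20 0" --pt "0 0 10 0" --pt "0 0 5 0" --pt "0 0 2 0" --pt "0 0 1 0" --pt "0 0 0 0" --pt "0 0 0 0"

```text
time: 11.32
tool_pos: [0.5036, -0.0626, 0.0365]
eef_rot: [[0.096, 0.995, 0.002], [0.995, -0.096, -0.0], [-0.0, 0.002, -1.0]]
force: [0.2, -0.2, -1.0]
grip_width: 0.0437
grasp_force: 15.0
```

Call:
play_rows --pt "0 0 1 0" --pt "0 0 1 0" --pt "0 0 0 0" --pt "0 0 0 0"

```text
time: 11.65
tool_pos: [0.5034, -0.0625, 0.0342]
eef_rot: [[0.096, 0.995, 0.002], [0.995, -0.096, -0.0], [-0.0, 0.002, -1.0]]
force: [-0.6, -0.6, 3.5]
grip_width: 0.0433
grasp_force: 15.0
```

Call:
play_rows --pt "0 0 0 0" --pt "0 0 0 0" --pt "0 0 0 0" --pt "0 0 0 0" --pt "0 0 0 0" --pt "0 0 0 0" --pt "0 0 -10 0" --pt "0 0 -30 0" --pt "0 0 -30 0" --pt "0 25.1 0 0" --pt "0 25.1 0 0" --pt "0 25.1 0 0" --pt "0 25.1 0 0" --pt "0 25.1 0 0" --pt "0 25.1 0 0" --pt "0 0 0 0" --pt "0 0 0 0" --grip 0

```text
time: 13.07
tool_pos: [0.653, -0.0769, 0.1024]
eef_rot: [[0.096, 0.995, -0.002], [0.995, -0.096, 0.0], [0.0, -0.002, -1.0]]
force: [-0.7, -1.0, 0.1]
grip_width: 0.0881
grasp_force: 0.0
```

Call:
play_rows --pt "0 0 20 0" --pt "0 0 25 0" --pt "0 0 15 0" --pt "0 0 10 0" --pt "0 0 5 0" --pt "0 0 0 0"

```text
time: 13.57
tool_pos: [0.6518, -0.0767, 0.0277]
eef_rot: [[0.096, 0.995, -0.001], [0.995, -0.096, 0.0], [0.0, -0.001, -1.0]]
force: [-0.6, -0.9, 0.9]
grip_width: 0.088
grasp_force: 0.0
```

Call:
play_rows --pt "0 0 0 0" --pt "0 0 0 0" --pt "0 0 0 0" --pt "0 0 0 0" --pt "0 0 0 0" --pt "0 0 0 0" --pt "0 0 0 0" --pt "0 0 0 0" --pt "0 0 0 0" --grip 1 --force 15

```text
time: 14.32
tool_pos: [0.6528, -0.0769, 0.0282]
eef_rot: [[0.096, 0.995, 0.0], [0.995, -0.096, -0.0], [-0.0, 0.0, -1.0]]
force: [0.5, 0.6, 1.3]
grip_width: 0.0436
grasp_force: 15.0
```

Call:
play_rows --pt "0 0 -15 0" --pt "0 0 -30 0" --pt "0 0 -35 0" --pt "22.1 -16.3 0 0" --pt "22.1 -16.3 0 0" --pt "22.1 -16.3 0 0" --pt "22.1 -16.3 0 0" --pt "22.1 -16.3 0 0" --pt "22.1 -16.3 0 0" --pt "22.1 -16.3 0 0" --pt "22.1 -16.3 0 0" --pt "22.1 -16.3 0 0" --pt "22.1 -16.3 0 0" --pt "22.1 -16.3 0 0" --pt "22.1 -16.3 0 0" --pt "0 0 0 0" --pt "0 0 0 0"

```text
time: 15.73
tool_pos: [0.4829, 0.2068, 0.108]
eef_rot: [[0.094, 0.996, -0.0], [0.996, -0.094, -0.0], [-0.0, -0.0, -1.0]]
force: [0.8, -0.0, -1.0]
grip_width: 0.0433
grasp_force: 15.0
```

Call:
play_rows --pt "0 0 20 0" --pt "0 0 25 0" --pt "0 0 15 0" --pt "0 0 7 0" --pt "0 0 3 0" --pt "0 0 2 0" --pt "0 0 0 0" --pt "0 0 0 0"

```text
time: 16.4
tool_pos: [0.4843, 0.206, 0.0374]
eef_rot: [[0.096, 0.995, 0.002], [0.995, -0.096, 0.001], [0.001, 0.002, -1.0]]
force: [0.7, 0.7, -1.7]
grip_width: 0.0435
grasp_force: 15.0
```

Call:
play_rows --pt "0 0 1 0" --pt "0 0 1 0" --pt "0 0 0 0" --pt "0 0 0 0"

```text
time: 16.73
tool_pos: [0.4836, 0.206, 0.0343]
eef_rot: [[0.096, 0.995, 0.0], [0.995, -0.096, 0.0], [0.0, 0.0, -1.0]]
force: [0.5, 0.8, -1.3]
grip_width: 0.0435
grasp_force: 15.0
```

Call:
play_rows --pt "0 0 1 0" --pt "0 0 0.5 0" --pt "0 0 0 0" --pt "0 0 0 0"

```text
time: 17.07
tool_pos: [0.4837, 0.2061, 0.0342]
eef_rot: [[0.096, 0.995, 0.001], [0.995, -0.096, 0.0], [0.0, 0.001, -1.0]]
force: [-3.3, -0.9, 5.9]
grip_width: 0.0437
grasp_force: 15.0
```

Call:
play_rows --pt "0 0 0 0" --pt "0 0 0 0" --pt "0 0 0 0" --pt "0 0 0 0" --pt "0 0 0 0" --pt "0 0 0 0" --pt "0 0 -15 0" --pt "0 0 -35 0" --pt "0 0 -35 0" --pt "7.3 27.2 0 0" --pt "7.3 27.2 0 0" --pt "7.3 27.2 0 0" --pt "7.3 27.2 0 0" --pt "7.3 27.2 0 0" --pt "7.3 27.2 0 0" --pt "0 0 0 0" --pt "0 0 0 0" --grip 0

```text
time: 18.48
tool_pos: [0.6503, 0.2336, 0.1153]
eef_rot: [[0.097, 0.995, -0.003], [0.995, -0.097, -0.001], [-0.001, -0.003, -1.0]]
force: [0.5, -0.2, -0.1]
grip_width: 0.0876
grasp_force: 0.0
```

Call:
play_rows --pt "0 0 15 0" --pt "0 0 20 0" --pt "0 0 20 0" --pt "0 0 15 0" --pt "0 0 9 0" --pt "0 0 0 0"

```text
time: 18.98
tool_pos: [0.648, 0.2335, 0.0366]
eef_rot: [[0.096, 0.995, -0.004], [0.995, -0.096, -0.001], [-0.001, -0.003, -1.0]]
force: [0.7, -0.7, -0.8]
grip_width: 0.0877
grasp_force: 0.0
```

Call:
play_rows --pt "0 0 0 0" --pt "0 0 0 0" --pt "0 0 0 0" --pt "0 0 0 0" --pt "0 0 0 0" --pt "0 0 0 0" --pt "0 0 0 0" --grip 1 --force 25

```text
time: 19.57
tool_pos: [0.6507, 0.2341, 0.0402]
eef_rot: [[0.096, 0.995, 0.002], [0.995, -0.096, 0.001], [0.001, 0.002, -1.0]]
force: [-2.0, -0.2, 5.4]
grip_width: 0.0634
grasp_force: 25.0
```

Call:
play_rows --pt "0 0 -10 0" --pt "0 0 -30 0" --pt "0 0 -35 0" --pt "-14.9 -20.3 0 0" --pt "-14.9 -20.3 0 0" --pt "-14.9 -20.3 0 0" --pt "-14.9 -20.3 0 0" --pt "-14.9 -20.3 0 0" --pt "-14.9 -20.3 0 0" --pt "-14.9 -20.3 0 0" --pt "-14.9 -20.3 0 0" --pt "0 0 0 0" --pt "0 0 0 0"

```text
time: 20.65
tool_pos: [0.4764, 0.1304, 0.1135]
eef_rot: [[0.097, 0.995, -0.0], [0.995, -0.097, 0.0], [0.0, -0.0, -1.0]]
force: [-1.0, -0.1, -3.7]
grip_width: 0.063
grasp_force: 25.0
```

Call:
play_rows --pt "0 1 15 0" --pt "0 0 20 0" --pt "0 0 15 0" --pt "0 0 9 0" --pt "0 0 4 0" --pt "0 0 2 0" --pt "0 0 0 0" --pt "0 0 0 0"

```text
time: 21.32
tool_pos: [0.4787, 0.1309, 0.0496]
eef_rot: [[0.096, 0.995, 0.001], [0.995, -0.096, 0.0], [0.0, 0.001, -1.0]]
force: [0.4, 0.0, -4.0]
grip_width: 0.0635
grasp_force: 25.0
```

Call:
play_rows --pt "0 0 1 0" --pt "0 0 1 0" --pt "0 0 0 0" --pt "0 0 0 0"

```text
time: 21.65
tool_pos: [0.4781, 0.1307, 0.0469]
eef_rot: [[0.096, 0.995, 0.0], [0.995, -0.096, 0.0], [0.0, 0.0, -1.0]]
force: [0.3, -0.2, -3.6]
grip_width: 0.0638
grasp_force: 25.0
```

Call:
play_rows --pt "0 0 1 0" --pt "0 0 1 0" --pt "0 0 0 0" --pt "0 0 0 0"

```text
time: 21.98
tool_pos: [0.4783, 0.1307, 0.0462]
eef_rot: [[0.096, 0.995, 0.001], [0.995, -0.096, 0.0], [0.0, 0.001, -1.0]]
force: [-3.5, -1.6, 4.4]
grip_width: 0.0636
grasp_force: 25.0
```

Call:
play_rows --pt "0 0 0 0" --pt "0 0 0 0" --pt "0 0 0 0" --pt "0 0 0 0" --pt "0 0 0 0" --pt "0 0 -10 0" --pt "0 0 -30 0" --pt "0 0 -35 0" --pt "29.7 7.1 0 0" --pt "29.7 7.1 0 0" --pt "29.7 7.1 0 0" --pt "29.7 7.1 0 0" --pt "29.7 7.1 0 0" --pt "29.7 7.1 0 0" --pt "29.7 7.1 0 0" --pt "29.7 7.1 0 0" --pt "29.7 7.1 0 0" --pt "0 0 0 0" --pt "0 0 0 0" --grip 0

```text
time: 23.57
tool_pos: [0.5671, 0.3918, 0.1187]
eef_rot: [[0.094, 0.996, -0.001], [0.996, -0.094, -0.001], [-0.001, -0.001, -1.0]]
force: [0.0, -0.8, 0.1]
grip_width: 0.0875
grasp_force: 0.0
```

Call:
play_rows --pt "-0.5 1 20 0" --pt "0 0 25 0" --pt "0 0 15 0" --pt "0 0 7 0" --pt "0 0 2 0" --pt "0 0 0 0" --pt "0 0 0 0"

```text
time: 24.15
tool_pos: [0.569, 0.39, 0.0526]
eef_rot: [[0.097, 0.995, 0.002], [0.995, -0.097, 0.001], [0.001, 0.002, -1.0]]
force: [0.2, 1.0, -0.2]
grip_width: 0.0879
grasp_force: 0.0
```

Call:
play_rows --pt "0 0 0 0" --pt "0 0 0 0" --pt "0 0 0 0" --pt "0 0 0 0" --pt "0 0 0 0" --pt "0 0 0 0" --pt "0 0 0 0" --pt "0 0 0 0" --grip 1 --force 25

```text
time: 24.82
tool_pos: [0.5682, 0.3902, 0.0508]
eef_rot: [[0.096, 0.995, -0.0], [0.995, -0.096, 0.0], [0.0, -0.0, -1.0]]
force: [-0.7, -0.1, 1.7]
grip_width: 0.0535
grasp_force: 25.0
```

Call:
play_rows --pt "0 0 -10 0" --pt "0 0 -20 0" --pt "0 0 -30 0" --pt "0 0 -30 0" --pt "0 0 -20 0" --pt "-8 0 0 0" --pt "-16 0 0 0" --pt "-24 -1 0 0" --pt "-28 -1.2 0 0" --pt "-28 -1.2 0 0" --pt "-28 -1.2 0 0" --pt "-28 -1.2 0 0" --pt "-28 -1.2 0 0" --pt "-28 -1.2 0 0" --pt "-28 -1.2 0 0" --pt "-28 -1.2 0 0" --pt "-28 -1.2 0 0" --pt "-28 -1.2 0 0" --pt "-28 -1.2 0 0" --pt "-28 -1.2 0 0"

```text
time: 26.48
tool_pos: [0.5146, 0.0076, 0.1586]
eef_rot: [[0.096, 0.995, -0.003], [0.995, -0.096, -0.0], [-0.0, -0.003, -1.0]]
force: [0.1, -0.8, -2.1]
grip_width: 0.0536
grasp_force: 25.0
```

Call:
play_rows --pt "-28 -1.2 0 0" --pt "-28 -1.2 0 0" --pt "-28 -1.2 0 0" --pt "-24 -1.2 0 0" --pt "-20 -1 0 0" --pt "-14 0 0 0" --pt "-8 0 0 0" --pt "-2 0 0 0" --pt "0 0 0 0" --pt "0 0 0 0"

```text
time: 27.32
tool_pos: [0.4955, -0.1408, 0.16]
eef_rot: [[0.096, 0.995, -0.001], [0.995, -0.096, 0.001], [0.001, -0.001, -1.0]]
force: [-0.7, 0.4, -3.1]
grip_width: 0.0532
grasp_force: 25.0
```

Run:
```python
from h import *
a=capture("side");b=capture("top")
A=cv2.resize(a[180:360,200:460],None,fx=2.2,fy=2.2);B=cv2.resize(b[165:305,200:500],None,fx=1.9,fy=1.42)
B=cv2.resize(b[165:300,200:465],(A.shape[1],int(135*A.shape[1]/265)))
o=np.vstack([A,B])[:,:,::-1];o=cv2.resize(o,None,fx=600/o.shape[0],fy=600/o.shape[0]);cv2.imwrite("pics/c4.png",o);print(o.shape)
```

```text
(600, 500, 3)
```

View pics/c4.png

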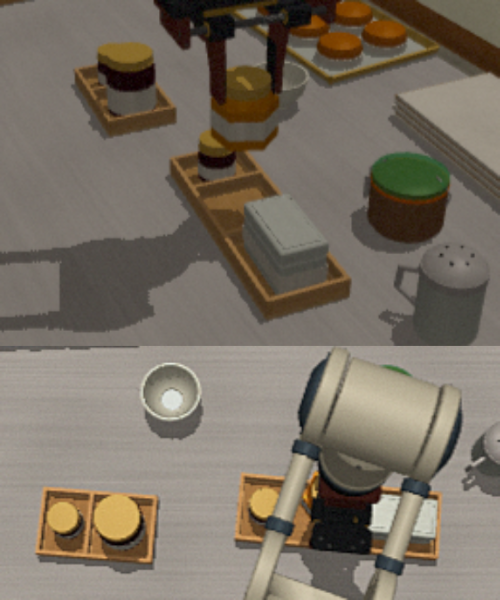

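The side view shows the honey jar hanging upright over the middle compartment, with the tin and all the other jars seated in theirs. I'll lower it now.

Call:
play_rows --pt "0 0 12 0" --pt "0 0 22 0" --pt "0 0 25 0" --pt "0 0 20 0" --pt "0 0 12 0" --pt "0 0 6 0" --pt "0 0 2 0" --pt "0 0 0 0" --pt "0 0 0 0"

```text
time: 28.17
tool_pos: [0.4964, -0.1416, 0.063]
eef_rot: [[0.096, 0.995, 0.002], [0.995, -0.096, -0.001], [-0.001, 0.002, -1.0]]
force: [0.1, 0.3, -2.5]
grip_width: 0.0537
grasp_force: 25.0
```

Call:
play_rows --pt "0 0 1 0" --pt "0 0 1 0" --pt "0 0 0 0" --pt "0 0 0 0"

```text
time: 28.5
tool_pos: [0.4958, -0.1415, 0.06]
eef_rot: [[0.096, 0.995, 0.0], [0.995, -0.096, -0.0], [-0.0, 0.001, -1.0]]
force: [-0.1, -0.6, -3.0]
grip_width: 0.054
grasp_force: 25.0
```

Call:
play_rows --pt "0 0 1.2 0" --pt "0 0 1 0" --pt "0 0 0 0" --pt "0 0 0 0"

```text
time: 28.83
tool_pos: [0.4956, -0.1414, 0.0573]
eef_rot: [[0.096, 0.995, -0.0], [0.995, -0.096, 0.0], [0.0, -0.0, -1.0]]
force: [-0.5, 0.1, -2.3]
grip_width: 0.0536
grasp_force: 25.0
```

Call:
play_rows --pt "0 0 1 0" --pt "0 0 0.5 0" --pt "0 0 0 0" --pt "0 0 0 0"

```text
time: 29.17
tool_pos: [0.4958, -0.1415, 0.0567]
eef_rot: [[0.096, 0.995, 0.001], [0.995, -0.096, -0.0], [-0.0, 0.001, -1.0]]
force: [-2.8, 1.1, 4.0]
grip_width: 0.0537
grasp_force: 25.0
```

Contact made. I'll release, rise and back off toward the robot to clear the camera view.

Call:
play_rows --pt "0 0 0 0" --pt "0 0 0 0" --pt "0 0 0 0" --pt "0 0 0 0" --pt "0 0 0 0" --pt "0 0 0 0" --pt "0 0 -12 0" --pt "0 0 -30 0" --pt "0 0 -35 0" --pt "0 0 -35 0" --pt "0 0 -35 0" --pt "35 0 0 0" --pt "35 0 0 0" --pt "35 0 0 0" --pt "35 0 0 0" --pt "35 -10 0 0" --pt "0 -30 0 0" --pt "0 -30 0 0" --pt "0 0 0 0" --pt "0 0 0 0" --grip 0

```text
time: 30.83
tool_pos: [0.4425, 0.0398, 0.2044]
eef_rot: [[0.095, 0.995, 0.003], [0.995, -0.095, -0.0], [0.0, 0.003, -1.0]]
force: [0.7, -0.5, 0.7]
grip_width: 0.0878
grasp_force: 0.0
```

Run:
```python
from h import *
a=capture("side");b=capture("top")
A=cv2.resize(a[180:360,200:460],None,fx=2.2,fy=2.2)
B=cv2.resize(b[165:300,200:465],(A.shape[1],int(135*A.shape[1]/265)))
o=np.vstack([A,B])[:,:,::-1];o=cv2.resize(o,None,fx=600/o.shape[0],fy=600/o.shape[0]);cv2.imwrite("pics/c5.png",o)
```

```text
(no output)
```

View pics/c5.png

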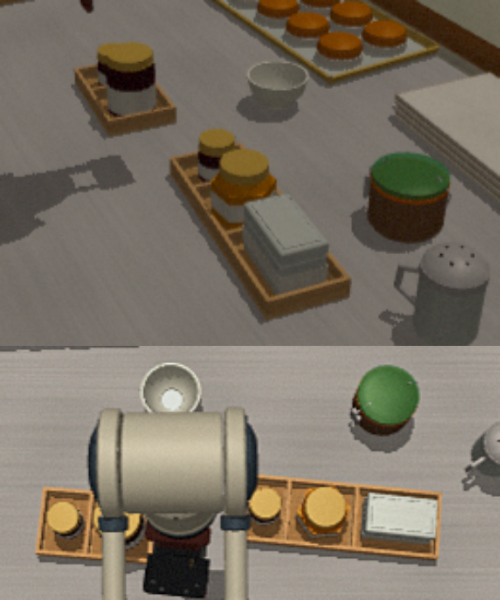

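All five pieces are upright in their compartments, and the bystanders haven't moved. Handing in.

```bash
python3 -c "
from rig import r
print(r.sign_off())"
```

```text
the job is handed in; nothing more can be done
None
```

The job is handed in: both trays are made up, all five pieces stand upright in their own compartments, and the terrine jar, dredger and ramekin are where they started; the final check was by camera view, and the hand-in returned no verdict.

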